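Put the soap away on the laundry bench

TASK

Put the soap-drying things away. First lift the green gate out of its stand and hang it shut on the soap box, both sockets fully down on the two pintles and its free end behind the keeper tab; then tip the tray over the box so that every soap bar slides into it, and set the empty tray flat on the bench. Also gather all the domed soap covers, hollow side up and nested one in another, in one stack in the middle of the aluminium basin (at any time); leave the cup and brush where they are.

Things in the scene. Friction and masses are not known exactly. Their poses are not given: they have to be found in the camera images.
- soapbox: fixed plywood box 160 (x) x 170 (y) x 90 mm high, origin under its centre, floor 6, walls 12 mm; top and front (-x, towards the robot) open; side walls end at x -80. Front left: two steel brackets, one above the other, each with an upright pintle at x -95, y +88. Front right: low keeper tab, top 22 mm up, x -112 to -107, y -76 to -56; the hung gate's free end drops behind it
- pintle_low (a point): root of the lower pintle, on its bracket's top face, 22 mm above the bench. Pintle 16 mm tall, 7 mm diameter for 8 mm, then tapering to a rounded 4 mm tip; bracket 22 mm wide, 8 mm thick
- pintle_high (a point): root of the upper pintle, 60 mm straight above the lower one, alike. Its bracket's underside is 74 mm above the bench: bring the lower socket in sideways between the brackets, 17 to 33 mm above its seated height, then lower it
- gate: loose green gate leaf, 14 mm thick (x), 150 wide (y), 110 high (z), 0.2 kg, origin at the centre of the panel's underside. Upright in the stand at the start. On its +y edge two steel sockets, 24 mm square, 18 high, 12 mm square through holes, axis at x 0, y +88. Hung and shut its axes are parallel to the box's and its origin is at x -95, y 0, z +10 mm of the box; pinch it by the top edge
- socket_low (a point): centre of the lower mouth of the lower socket, 12 mm above the gate's underside; comes to rest on pintle_low
- socket_high (a point): centre of the lower mouth of the upper socket, 72 mm above the gate's underside; comes to rest on pintle_high
- stand: fixed wooden stand in which the gate starts upright, groove along y, 17 mm wide; rails 120 mm long, 46 mm high; base 6 mm thick under the gate; origin at the centre of its underside
- tray: loose aluminium tray, 0.22 kg, x -80 to +100, 106 mm wide, floor 4 mm, sides and back 22 mm high, no wall at its mouth (x -80, towards the robot at the start). At the closed end an upright wooden grip 12 mm thick (y), x +59 to +97, top 66 mm up; pinch it across y. Origin on the underside, on its long axis. Soap slides off slowly once tipped mouth down 18 to 26 degrees, freely at 40
- soap1: loose chunky bar of soap, 58 x 42 x 25 mm (its x, y, z), origin at the centre of its underside, 0.07 kg; starts on the tray. May be absent (None)
- soap2: loose chunky bar of soap, 58 x 42 x 25 mm (its x, y, z), origin at the centre of its underside, 0.07 kg; starts on the tray. May be absent (None)
- soap3: loose chunky bar of soap, 58 x 42 x 25 mm (its x, y, z), origin at the centre of its underside, 0.07 kg; starts on the tray. May be absent (None)
- soap4: loose chunky bar of soap, 58 x 42 x 25 mm (its x, y, z), origin at the centre of its underside, 0.07 kg; starts on the tray. May be absent (None)
- cover1: loose red domed cover, hollow up on its flat knob, 44 mm high, 0.12 kg; all alike. Upright rim band radii 40 to 48 mm, 31 to 44 mm up; below it the wall cones in to radius 29, 10 mm up; inner floor radius 28, 16 mm up; heavy knob radius 24. Origin under the knob, z up out of the hollow. Nested, each sits 16 mm above the one below, 3 mm side play. May be absent (None)
- cover2: loose yellow domed cover, hollow up on its flat knob, 44 mm high, 0.12 kg; all alike. Upright rim band radii 40 to 48 mm, 31 to 44 mm up; below it the wall cones in to radius 29, 10 mm up; inner floor radius 28, 16 mm up; heavy knob radius 24. Origin under the knob, z up out of the hollow. Nested, each sits 16 mm above the one below, 3 mm side play. May be absent (None)
- cover3: loose green domed cover, hollow up on its flat knob, 44 mm high, 0.12 kg; all alike. Upright rim band radii 40 to 48 mm, 31 to 44 mm up; below it the wall cones in to radius 29, 10 mm up; inner floor radius 28, 16 mm up; heavy knob radius 24. Origin under the knob, z up out of the hollow. Nested, each sits 16 mm above the one below, 3 mm side play. May be absent (None)
- cover4: loose blue domed cover, hollow up on its flat knob, 44 mm high, 0.12 kg; all alike. Upright rim band radii 40 to 48 mm, 31 to 44 mm up; below it the wall cones in to radius 29, 10 mm up; inner floor radius 28, 16 mm up; heavy knob radius 24. Origin under the knob, z up out of the hollow. Nested, each sits 16 mm above the one below, 3 mm side play. May be absent (None)
- basin: fixed round shallow aluminium basin, rim diameter 196 mm, 26 mm high, flat inner floor (diameter about 170 mm) 4 mm above the bench; origin at the centre of its underside
- cup: bystander: white plastic cup with blue lid and press button, 76 mm across, 92 mm high, origin at the centre of its underside
- brush: bystander: bamboo handled brush lying along its x, about 185 mm long, 26 mm high, origin underneath
There are look-alikes about, which are no part of the job. What is shaped like the soap4 but purple is not meant.

How it is judged (in metres and radians):
On the way, in this order (a step that is already met when the one before it is completed fails the run):
1. the gate hangs shut on both pintles of the soap box (distance between socket_low and pintle_low below 0.006 m and distance between socket_high and pintle_high below 0.006 m and angle between the x axis of gate and the x axis of soapbox, either way round below 0.1 rad), for 0.2 s.
2. the tray is tipped over the soap box (angle between tray's own z axis and vertical above 0.28 rad and horizontal distance between tray and soapbox below 0.2 m and height (world z) of tray above 0.08 m), for 0.05 s.
3. every soap bar lies in the soap box (x of soap1 in the frame of soapbox between -0.09 and 0.07 m and y of soap1 in the frame of soapbox between -0.075 and 0.075 m and height (world z) of each of soap1, soap2, soap3, soap4 below 0.11 m and x of soap2 in the frame of soapbox between -0.09 and 0.07 m and y of soap2 in the frame of soapbox between -0.075 and 0.075 m and x of soap3 in the frame of soapbox between -0.09 and 0.07 m and y of soap3 in the frame of soapbox between -0.075 and 0.075 m and x of soap4 in the frame of soapbox between -0.09 and 0.07 m and y of soap4 in the frame of soapbox between -0.075 and 0.075 m), for 0.2 s.
At the end, for the whole second after the job is handed in: Gate on both pintles (sockets within 6 mm of the roots), shut within 0.1 rad; all soap bars inside the box; all covers hollow up (tilt < 0.15 rad), nested, each within 30 mm of the basin axis; tray flat on the bench (tilt < 0.08 rad, underside < 12 mm up); all at rest (all of step 1 and all of step 3 and horizontal distance between each of cover1, cover2, cover3, cover4 and basin below 0.03 m and angle between each of cover1, cover2, cover3, cover4's own z axis and vertical below 0.15 rad and height (world z) of each of cover1, cover2, cover3, cover4 below 0.065 m and linear speed of each of cover1, cover2, cover3, cover4, tray, gate below 0.03 m/s and angle between tray's own z axis and vertical below 0.08 rad and height (world z) of tray below 0.012 m); the robot touches nothing.
It fails at once if the cup is moved from its place (over 30 mm) (distance of cup from where it was at the start of the episode above 0.03 m).
It fails at once if the brush is moved from its place (over 30 mm) (distance of brush from where it was at the start of the episode above 0.03 m).
Of cover1, cover2, cover3, cover4 only 2 to 4 are there at a start; the rules pass over those that are not, and their reading is None.
Of soap1, soap2, soap3, soap4 only 2 to 4 are there at a start; the rules pass over those that are not, and their reading is None.
At some moment in a run one of cover1, cover2, cover3, cover4 may be knocked a few centimetres aside while the robot is not near it.
It also fails if it takes over 210 s, if anything falls off the work surface, if the arm or the gripper's body presses on something with over 40 N, if the wrist force passes 120 N, or if a joint passes its speed limit or range.

ROBOT

A 6-joint arm with a two-finger parallel gripper is mounted at the origin on the work surface. World frame = base frame: x ahead of the robot, y to its left, z up, the work surface at z = 0. Lengths are in mm, angles in rad, forces in N, time in s.
With the tool pointing down it reaches from about 375 to 925 mm from the base axis. Payload 5.7 kg.
Tool frame: the origin (TCP) lies between the finger pads; the fingertips stand 25 mm ahead of it and the grasp point (between the pads) lies 6 mm ahead of it; z points along the fingers, y is the line along which they close (so a half turn about z gives the same grasp; the last joint's range is limited). The gripper opens to 85 mm and grips with 20 to 120 N. Pads are 22 mm wide; open, the fingers measure 114 mm over their backs; the gripper's body (76 mm by 85 mm) begins 54 mm behind the grasp point. The pads swing forward as they close: fully open they stand 13 mm farther back than shut.
Start: joints at [-0.115, 0.359, 1.51, -0, 1.272, -0.115], TCP at [599.972, -0.004, 256.267] pointing down, gripper open.
Joint ranges: [-2.97, 2.97], [-1.01, 2.36], [0.21, 2.38], [-0.96, 4.11], [0.2, 2.71], [-2.98, 2.98]. Speed limits (rad/s): [2.39, 2.39, 3.14, 3.14, 3.14, 3.14].

INTERFACE

Orientations are given as a unit quaternion [w, x, y, z].
In Python, from rig import get_obs, camera, get_calibration, sign_off gives the robot as it stands. The module is installed in compiled form; this text tells all that it offers.
- The arm moves only by the tool arm_command, never from a script. Its argument "increments" is text: rows parted by semicolons, each of 7 numbers parted by spaces: the turn, a rotation vector about the tool's x, y, z each as a share of pi rad, from -1 to 1, then the shift along the tool's x, y, z each as a share of 0.3 m, from -1 to 1, then the opening, from -1 (shut) to 1 (fully open). A call has 1 to 10 rows; each row is the pose to reach, as a shift and turn from the pose commanded when the call began, along the tool's axes at that moment, turning the shorter way round; what a row does not reach only later rows make up. A row lasts 1/8 s, in which the tool goes at most 62.5 mm and 10.7 degrees, less where a joint would pass 70% of its speed; a pose out of reach is approached as far as the arm can. A call with a number of a shift or a turn outside -1 to 1 is refused whole. A call with a gripper value outside its range is refused whole. The fingers move at their own pace and stop on an object; the grip force is fixed at half the most. Time passes only in rows, so rows that repeat a pose let the fingers close. It gives the time, the measured TCP pose, the force, the opening and the grip force at its end, in the units of the state.
- get_obs(): the state, without advancing time (a new reading comes with each control period).
- camera(name): name is "scene" or "side" or "wrist"; returns the picture (400x640x3 uint8, red, green, blue); there is no depth.
- get_calibration(name): a dict with "intrinsics" (3x3 intrinsics, pixels), "dist_coeffs" ([k1, k2, p1, p2, k3] as OpenCV has them; the pictures are not rectified), "world_to_cam" (4x4, takes a point from world to camera coordinates). Camera axes: x right, y down, z forward; pixel columns grow to the right and rows downward; lengths in mm; the calibration is good to about 2 mm. A picture is of the moment at which its call begins: read the wrist's pose just before it. get_calibration takes no time and is no camera call; for the wrist camera it gives the pose at the moment of the call.
- sign_off(): hands the job in; it is judged then, once.
The state is a dict: "clock": time; "joint_pos": joint angles; "dq": joint speeds; "effort": joint torques, N m; "tcp_pos": TCP position; "orientation": TCP orientation; "ft_force": force on the tool from outside, world axes, zero at the start; "torque": the same for the moment, N m; "gripper_width": finger opening in mm; "finger_force": force on a finger pad.
Only numpy, scipy, OpenCV 4.12 (cv2) and the standard library are available. Lean on these libraries where they do the work, as an engineer would, in place of code of your own. Each camera call takes 0.05 s, during which the arm holds its last target. There are 200 camera calls.

## Working session

There is one attempt and no reset: what is moved stays moved. The work goes in short steps, Python scripts to look and compute and a tool call to move; the robot and the scene stay as the last step left them, time stands still between calls to the robot, and variables do not carry over. Pictures are saved under pics/ and viewed, at most 14 in all, crops included, and the job is handed in when it is done.

Besides the shell and the picture viewer there is one more tool, called after "Request:" as name(argument=value, ...) on one line, values as JSON. arm_command: Moves the arm, as the interface text tells. Its arguments: {"type":"object","properties":{"increments":{"type":"string"}},"required":["increments"]}

```bash
mkdir -p pics
cat > h.py <<'E'
import numpy as np, cv2
from rig import get_obs, camera, get_calibration
def cal(n):
    c=get_calibration(n); return np.array(c["intrinsics"],float),np.array(c["dist_coeffs"],float),np.array(c["world_to_cam"],float)
def snap(n,f):
    im=camera(n); cv2.imwrite(f"pics/{f}.png",im[:,:,::-1]); return im
def ray(c,uv):
    K,D,T=c; p=cv2.undistortPoints(np.array([[uv]],float),K,D)[0,0]
    R=T[:3,:3]; o=-R.T@T[:3,3]; d=R.T@np.array([p[0],p[1],1]); return o,d/np.linalg.norm(d)
def onz(c,uv,z):
    o,d=ray(c,uv); return o+d*(z-o[2])/d[2]
def tri(rs):
    A=sum(np.eye(3)-np.outer(d,d) for o,d in rs); b=sum((np.eye(3)-np.outer(d,d))@o for o,d in rs)
    x=np.linalg.solve(A,b); return x,[np.linalg.norm((np.eye(3)-np.outer(d,d))@(x-o)) for o,d in rs]
def proj(c,P):
    K,D,T=c; r,_=cv2.Rodrigues(T[:3,:3]); return cv2.projectPoints(np.array(P,float).reshape(-1,3),r,T[:3,3],K,D)[0][:,0]
E
python3 - <<'E'
from h import *
for n in("scene","side","wrist"):
    snap(n,n+"0"); c=cal(n); print(n,c[0].round(0).tolist(),(-c[2][:3,:3].T@c[2][:3,3]).round(0),c[2][:3,:3].round(2).tolist())
print(get_obs())
E
```

```text
scene [[450.0, 0.0, 317.0], [0.0, 450.0, 188.0], [0.0, 0.0, 1.0]] [ 991. -377. 1103.] [[0.69, 0.73, -0.0], [0.63, -0.59, -0.5], [-0.37, 0.34, -0.86]]
side [[468.0, 0.0, 322.0], [0.0, 468.0, 200.0], [0.0, 0.0, 1.0]] [251. 894. 894.] [[-0.93, -0.36, 0.02], [-0.25, 0.62, -0.74], [0.25, -0.7, -0.67]]
wrist [[279.0, 0.0, 319.0], [0.0, 279.0, 202.0], [0.0, 0.0, 1.0]] [600.  70. 371.] [[1.0, -0.0, -0.0], [-0.0, -0.96, 0.27], [-0.0, -0.27, -0.96]]
{'clock': 0.15, 'joint_pos': array([-1.15090484e-01,  3.59350855e-01,  1.51120147e+00, -6.22985802e-06,
        1.27253112e+00, -1.15144332e-01]), 'dq': array([ 0.0010467 , -0.00155442, -0.00577598,  0.00101622, -0.00198602,
       -0.00041086]), 'effort': array([ 1.72794025e-04, -5.28028965e+01, -2.78930157e+01, -4.07995576e-04,
        8.21093854e-03, -1.54210170e-05]), 'tcp_pos': array([5.99491354e+02, 5.47584341e-02, 2.55633234e+02]), 'orientation': array([-5.82279241e-04,  7.07086897e-01,  7.07126272e-01, -4.65377845e-04]), 'ft_force': array([ 0.26144009, -1.22729532, -1.47721896]), 'torque': array([-0.01751607,  0.03882326, -0.00785817]), 'finger_force': 0.0, 'gripper_width': 85.53728812832075}
```

View pics/scene0.png

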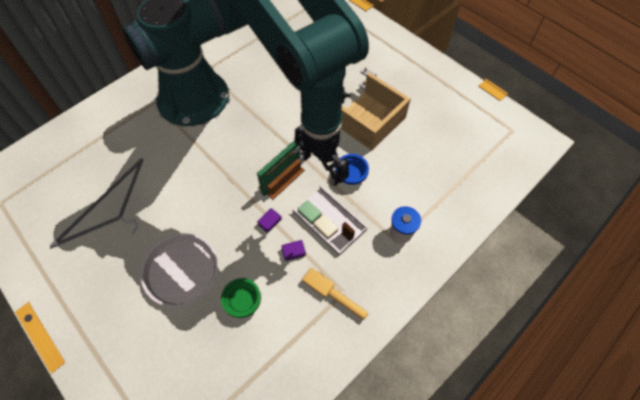

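View pics/side0.png

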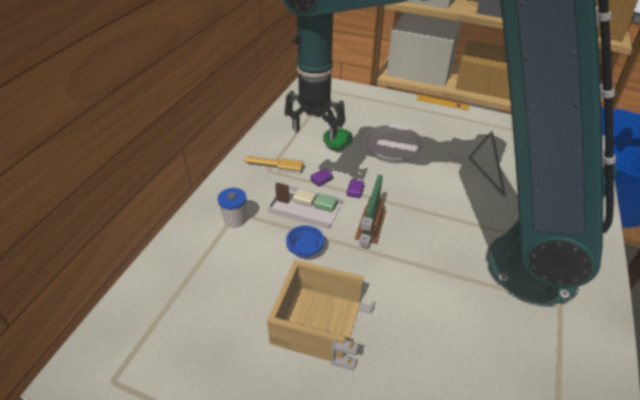

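The scene view shows the soap box (375,105), gate in stand (283,168), tray with green and cream bars (330,220), blue cover (351,170), green cover (240,297), basin (180,270), cup (405,222) and brush (335,293). There are purple decoys at (269,219) and (293,250). The side view matches. I'll enlarge both.

Run:
```python
import cv2
a=cv2.imread("pics/scene0.png")[60:260,220:440]; cv2.imwrite("pics/s1.png",cv2.resize(a,None,fx=3,fy=3,interpolation=cv2.INTER_CUBIC)[:600,:800])
a=cv2.imread("pics/side0.png")[120:380,210:400]; cv2.imwrite("pics/d1.png",cv2.resize(a,None,fx=3,fy=3,interpolation=cv2.INTER_CUBIC)[:800].copy()[0:600] if 0 else cv2.resize(a,None,fx=2.3,fy=2.3,interpolation=cv2.INTER_CUBIC))
```

```text
(no output)
```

View pics/s1.png

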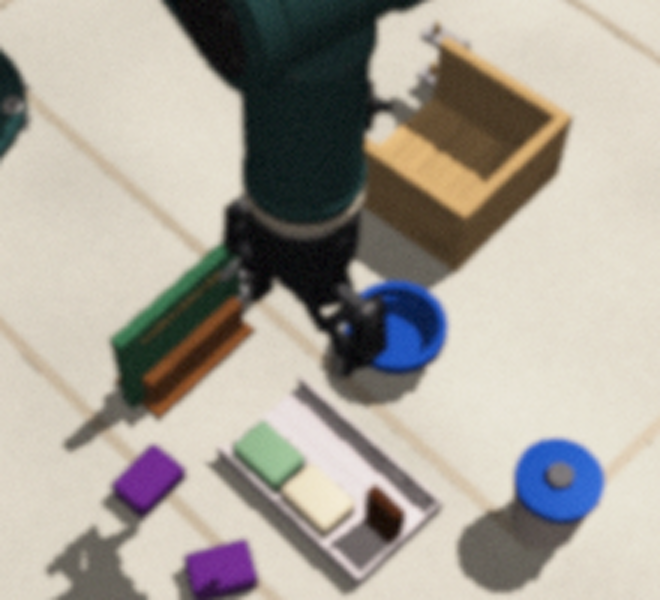

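View pics/d1.png

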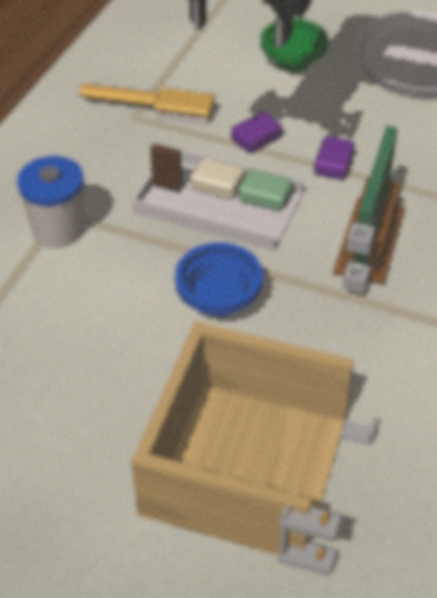

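View pics/wrist0.png

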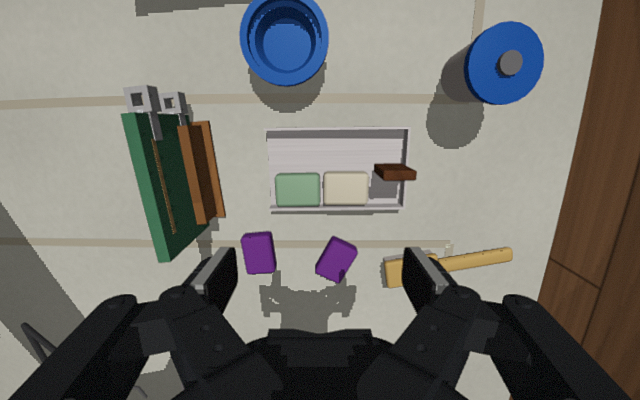

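Candidates: soap bars on the tray are green (298,189) and cream (346,188) in the wrist view. The purple decoys (258,252) and (336,258) lie on the bench. The covers are blue (285,40 wrist) and green (240,297 scene), and the blue-lidded cup (505,62 wrist) could be mistaken for a cover. The gate leaf with its steel sockets is at (140,100)–(165,260). Next, rough positions.

Run:
```python
from h import *
s=cal("scene"); d=cal("side"); w=cal("wrist")
S=lambda x,y:(220+x/3,60+y/3); Dd=lambda x,y:(210+x/2.3,120+y/2.3)
def pr(n,*v): print(n,*[np.round(x,0) for x in v])
# box top corners (z90)
pr("box side", *[onz(d,Dd(*p),90) for p in[(137,458),(197,328),(352,362),(300,500)]])
pr("box scene", *[onz(s,S(*p),90) for p in[(570,118),(467,215),(442,42)]])
pr("gate top wrist z116", onz(w,(123,115),116),onz(w,(137,112),116),onz(w,(165,262),116))
pr("blue rim wrist",onz(w,(285,40),44),"side",onz(d,Dd(220,275),44),"scene",onz(s,(353,169),44))
pr("green rim scene",onz(s,(241,297),44),"side",onz(d,(337,138),44))
pr("basin scene",onz(s,(180,270),26))
pr("tray wrist corners",*[onz(w,p,22) for p in[(266,129),(410,128),(404,212),(270,210)]])
pr("grip",onz(w,(374,166),66),onz(w,(413,178),66))
pr("cup",onz(w,(510,62),92),"brush",onz(w,(385,275),20),onz(w,(512,254),20))
pr("soaps",onz(w,(298,189),29),onz(w,(346,188),29))
pr("purple",onz(w,(258,252),25),onz(w,(336,258),25))
```

```text
box side [526. 431.  90.] [535. 275.  90.] [383. 260.  90.] [379. 418.  90.]
box scene [530. 432.  90.] [542. 270.  90.] [373. 414.  90.]
gate top wrist z116 [424.  78. 116.] [438.  80. 116.] [441. -67. 116.]Traceback (most recent call last):
  File "<stdin>", line 9, in <module>
  File "<stdin>", line 4, in pr
    return _wrapfunc(a, 'round', decimals=decimals, out=out)
    return _wrapit(obj, method, *args, **kwds)
    result = getattr(arr, method)(*args, **kwds)
TypeError: ufunc 'rint' not supported for the input types, and the inputs could not be safely coerced to any supported types according to the casting rule ''safe''
```

Request:
arm_command(increments="0 0 0 0.5 -0.3 -0.25 1; 0 0 0 0.93 -0.6 -0.25 1; 0 0 0 0.93 -0.6 -0.25 1; 0 0 0 0.93 -0.6 -0.25 1; 0 0 0 0.93 -0.6 -0.25 1; 0 0 0 0.93 -0.6 -0.25 1; 0 0 0 0.93 -0.6 -0.25 1;0 0 0 0.93 -0.6 -0.25 1")

```text
clock: 1.15
tcp_pos: [420.2, 278.4, 331.0]
orientation: [0.0, 0.707, 0.707, -0.0]
ft_force: [-0.2, -0.7, 0.3]
gripper_width: 85.4
finger_force: 0.0
```

Run:
```python
from h import *
import pickle
s=cal("scene"); d=cal("side")
pickle.dump(cal("wrist"),open("w1.pkl","wb")); snap("wrist","w1"); snap("scene","sc1"); 
im=cv2.imread("pics/sc1.png")[60:340,120:440]
cv2.imwrite("pics/sc1b.png",cv2.resize(im,None,fx=2.1,fy=2.1,interpolation=cv2.INTER_CUBIC))
print(get_obs()["tcp_pos"])
S=lambda x,y:(220+x/3,60+y/3); Dd=lambda x,y:(210+x/2.3,120+y/2.3)
print("green",onz(s,(241,297),44).round(),onz(d,(337,138),44).round(),"basin",onz(s,(180,270),26).round(), "blue",onz(s,(353,169),44).round(),onz(d,Dd(220,275),44).round())
```

```text
[420.49075721 278.00610592 330.86089663]
green [ 636. -297.   44.] [ 633. -283.   44.] basin [ 470. -366.   26.] blue [566. 158.  44.] [558. 162.  44.]
```

View pics/w1.png

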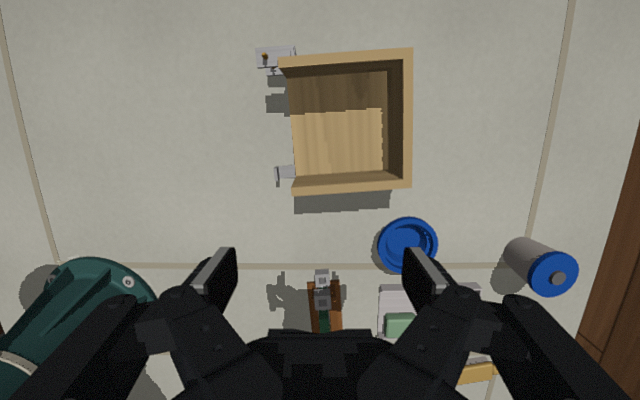

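View pics/sc1b.png

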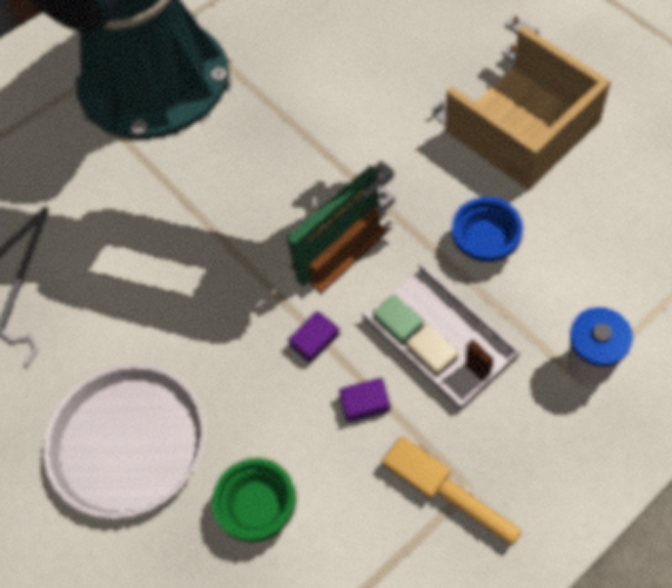

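The wrist view shows the box rim from (280,58) to (412,188), the pintle near (265,55) and the keeper tab at (278,176). The scene view shows the basin at (124,442), the green cover at (254,497) and no further covers. I'll crop in on the hinge and the gate for an accurate fit.

Run:
```python
import cv2,numpy as np
a=cv2.resize(cv2.imread("pics/w1.png")[35:205,248:424],None,fx=3,fy=3,interpolation=cv2.INTER_CUBIC)
b=cv2.resize(cv2.imread("pics/wrist0.png")[78:270,112:232],None,fx=2.2,fy=2.2,interpolation=cv2.INTER_CUBIC)
o=np.zeros((510,800,3),np.uint8); o[:510,:528]=a; o[:b.shape[0],532:532+b.shape[1]]=b
cv2.imwrite("pics/c2.png",o)
```

```text
(no output)
```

View pics/c2.png

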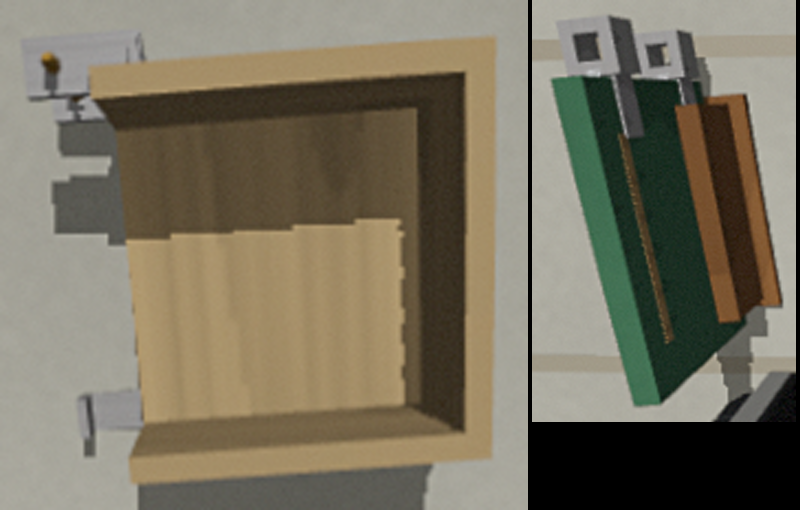

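```bash
cat > fit.py <<'E'
from h import *
import pickle
from scipy.optimize import least_squares
s=cal("scene"); d=cal("side"); w1=pickle.load(open("w1.pkl","rb"))
w0=(w1[0],w1[1],w1[2].copy()); off=np.array([600,0,256.3])-np.array([420.3,278.2,331]); w0[2][:3,3]=w1[2][:3,3]-w1[2][:3,:3]@off
def fit(obs,x0):
    def T(p,q):
        c,s_=np.cos(p[3]),np.sin(p[3]); q=np.array(q,float); return np.array([p[0]+c*q[0]-s_*q[1],p[1]+s_*q[0]+c*q[1],p[2]+q[2]])
    f=lambda p:np.concatenate([(proj(c,T(p,q))[0]-uv)*wt for c,q,uv,wt in obs])
    r=least_squares(f,x0,loss="soft_l1"); return r.x,r.fun.round(1)
E
python3 - <<'E'
from fit import *
W=lambda x,y:np.array((248+x/3,35+y/3)); G=lambda x,y:np.array((112+(x-532)/2.2,78+y/2.2)); Dd=lambda x,y:np.array((210+x/2.3,120+y/2.3)); S=lambda x,y:np.array((120+x/2.1,60+y/2.1))
box=[(w1,(80,85,90),W(497,38),1),(w1,(80,-85,90),W(491,457),1),(w1,(-80,-85,90),W(133,483),1),(w1,(-80,85,90),W(90,66),1),(w1,(68,73,90),W(465,72),1),(w1,(68,-73,90),W(464,432),1),(w1,(-80,73,90),W(97,97),1),(w1,(-80,-73,90),W(131,458),1),(w1,(-95,88,98),W(50,61),1)]
bx=[(d,(80,85,90),Dd(137,458),.5),(d,(80,-85,90),Dd(197,328),.5),(d,(-80,-85,90),Dd(352,362),.5)]
np.set_printoptions(suppress=True)
for o in(box,box+bx):
    p,r=fit(o,[455,347,0,.08]); print(p.round(3),r)
gate=[(w0,(-7,75,110),G(553,79),1),(w0,(7,75,110),G(586,79),1),(w0,(7,-75,110),G(660,401),1),(w0,(-7,-75,110),G(635,405),1),(w0,(0,88,90),G(587,46),1),(w0,(0,88,30),G(658,54),1),(w0,(-12,100,90),G(557,22),1),(w0,(12,100,90),G(609,17),1)]
p,r=fit(gate,[433,5,6,0]); print(p.round(3),r)
E
```

```text
[458.693 343.854  -5.089   0.072] [-0.3 -0.   0.2  0.   0.  -0.3  0.5  0.5  0.3  0.2  0.4  0.2 -0.7  1.
 -0.2 -0.7 -0.2 -1. ]
[458.621 343.849  -5.263   0.072] [-0.4  0.   0.1  0.  -0.1 -0.3  0.5  0.5  0.3  0.2  0.2  0.2 -0.8  1.
 -0.3 -0.7 -0.2 -1.  -1.7  0.8 -0.9 -1.5 -0.1 -0.5]
[431.601   4.998   0.125   0.078] [-0.7 -0.1 -1.3 -1.6  0.7  0.4 -0.6 -0.6  1.1  0.9  0.2  0.9  0.3  0.2
  0.2 -0.3]
```

```bash
cat >> fit.py <<'E'
def fitz(obs,x0,z):
    from copy import copy
    def T(p,q):
        c,s_=np.cos(p[2]),np.sin(p[2]); return np.array([p[0]+c*q[0]-s_*q[1],p[1]+s_*q[0]+c*q[1],z+q[2]])
    f=lambda p:np.concatenate([(proj(c,T(p,q))[0]-uv)*wt for c,q,uv,wt in obs])
    r=least_squares(f,x0,loss="soft_l1"); return r.x,r.fun.round(1)
E
python3 - <<'E'
from fit import *
h=lambda x,f:(x+.5)/f-.5
W=lambda x,y:np.array((248+h(x,3),35+h(y,3))); G=lambda x,y:np.array((112+h(x-532,2.2),78+h(y,2.2))); Dd=lambda x,y:np.array((210+h(x,2.3),120+h(y,2.3))); S=lambda x,y:np.array((120+h(x,2.1),60+h(y,2.1)))
box=[(w1,(80,85,90),W(497,38),1),(w1,(80,-85,90),W(491,457),1),(w1,(-80,-85,90),W(133,483),1),(w1,(-80,85,90),W(90,66),1),(w1,(68,73,90),W(465,72),1),(w1,(68,-73,90),W(464,432),1),(w1,(-80,73,90),W(97,97),1),(w1,(-80,-73,90),W(131,458),1),(w1,(-95,88,98),W(50,61),1)]
bx=[(d,(80,85,90),Dd(137,458),1),(d,(80,-85,90),Dd(197,328),1),(d,(-80,-85,90),Dd(352,362),1),
(s,(80,-85,90),S(532,154),1),(s,(80,85,90),S(607,81),1),(s,(-80,-85,90),S(447,92),1),(s,(-80,85,90),S(520,28),1)]
np.set_printoptions(suppress=True)
for o in(box,bx,box+bx):
    p,r=fitz(o,[455,347,.08],0); print(p.round(3),r); c,s_=np.cos(p[2]),np.sin(p[2]); print("hung gate",p[0]-95*c,p[1]-95*s_)
p,r=fit(bx,[455,347,0,.08]);print(p.round(3),r)
gate=[(w0,(-7,75,110),G(553,79),1),(w0,(7,75,110),G(586,79),1),(w0,(7,-75,110),G(660,401),1),(w0,(-7,-75,110),G(635,405),1),(w0,(0,88,90),G(587,46),1),(w0,(0,88,30),G(658,54),1),(w0,(-12,100,90),G(557,22),1),(w0,(12,100,90),G(609,17),1)]
p,r=fitz(gate,[433,5,0],6); print(p.round(3),r)
E
```

```text
[458.037 343.932   0.071] [ 0.9 -0.8  1.3  1.2 -0.6  0.9 -0.3 -0.2  1.4 -0.5  1.3  1.2 -1.5  0.4
 -0.8  0.4 -1.3 -1.8]
hung gate 363.2774976075353 337.17507748085893
[454.293 342.474   0.079] [-0.9  0.9  0.1 -3.9  2.  -2.3  1.  -0.4  0.9  0.2 -1.4 -0.2  0.1 -1.1]
hung gate 359.58572659335186 335.0153563658295
[457.482 343.813   0.07 ] [ 0.5 -0.7  0.8  1.4 -1.   1.  -0.7 -0.2  1.  -0.3  0.8  1.4 -1.9  0.4
 -1.3  0.5 -1.7 -1.8 -2.9  0.6 -1.1 -4.1  0.7 -2.   1.8 -0.   2.1  0.8
 -0.4 -0.1  1.5 -0.7]
hung gate 362.7158629185547 337.14675821821214
[453.046 344.417  -5.059   0.081] [-0.6  3.4  0.2 -1.7  2.1 -0.2  1.   0.   0.7  0.7 -1.3  0.4  0.  -0.4]
[434.809   5.124   0.076] [-1.2 -0.2 -1.5 -1.7  1.   3.3 -0.6  2.3  1.1  0.5  0.8  0.7 -0.1 -0.5
  0.3 -1. ]
```

Request:
arm_command(increments="0 0 -0.024 -0.45 0.043 0.1 1; 0 0 -0.024 -0.913 0.043 0.3 1; 0 0 -0.024 -0.913 0.043 0.437 1; 0 0 -0.024 -0.913 0.043 0.437 1; 0 0 -0.024 -0.913 0.043 0.437 1; 0 0 -0.024 -0.913 0.043 0.437 1; 0 0 -0.024 -0.913 0.043 0.437 1; 0 0 -0.024 -0.913 0.043 0.437 1")

```text
clock: 2.25
tcp_pos: [433.5, 5.7, 200.9]
orientation: [0.0, 0.68, 0.734, 0.0]
ft_force: [0.6, 1.0, 0.1]
gripper_width: 85.5
finger_force: 0.0
```

Run:
```python
from h import *
import pickle
pickle.dump(cal("wrist"),open("w2.pkl","wb")); snap("wrist","w2"); o=get_obs(); print(o["tcp_pos"],o["orientation"])
```

```text
[433.45415934   5.88959902 200.90851495] [5.34539566e-04 6.79457954e-01 7.33714093e-01 4.82563241e-04]
```

View pics/w2.png

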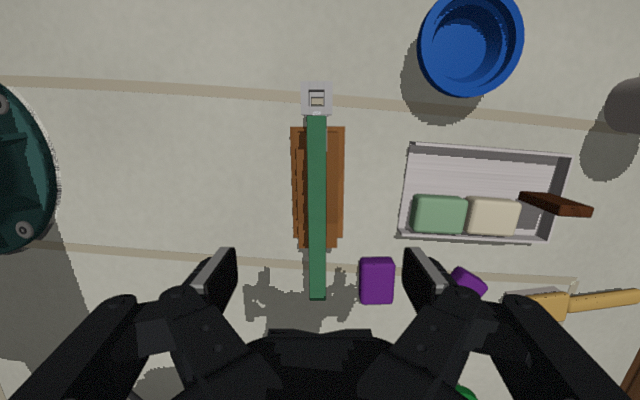

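The gate is vertical in this view and centred between the fingers. Its top edge runs from (316,115) to (317,299), with the socket at (316,98).

Run:
```python
from fit import *
w2=pickle.load(open("w2.pkl","rb"))
g=[(w2,(0,75,110),np.array((316.,115)),1),(w2,(0,-75,110),np.array((317.3,299)),1),(w2,(7,-75,110),np.array((326.,299)),1),(w2,(7,75,110),np.array((326.,115)),1),(w2,(-7,75,110),np.array((307.,115)),1),(w2,(-7,-75,110),np.array((309.,299)),1),(w2,(0,100,90),np.array((316.,82)),1),(w2,(12,100,90),np.array((329,82)),1),(w2,(-12,100,90),np.array((302,82)),1)]
np.set_printoptions(suppress=True)
print(fitz(g,[433,5,.07],6),fit(g,[433,5,6,.07]))
```

```text
(array([432.64495802,   5.18843626,   0.07970069]), array([ 0.2,  0.1,  0.1,  3.8, -0.2,  3.7,  0.3,  0.1, -1. ,  0.2,  0.1,
        3.8,  0.2, -1.4,  3.5, -1.5, -2.1, -1.3])) (array([432.62064806,   5.14852566,   0.54931281,   0.07964935]), array([ 0.2,  0.4,  0.1, -0.1, -0.4, -0.2,  0.1,  0.3, -0.7,  0.4,  0.3,
       -0.1,  0.2, -0.3,  3.1, -0.4, -1.7, -0.2]))
```

Request:
arm_command(increments="0 0 0 0 0 0.16 1; 0 0 0 0 0 0.323 1; 0 0 0 0 0 0.323 1; 0 0 0 0 0 0.323 -1; 0 0 0 0 0 0.323 -1; 0 0 0 0 0 0.323 -1; 0 0 0 0 0 0.323 -1; 0 0 0 0 0 0.323 -1")

```text
clock: 3.3
tcp_pos: [432.6, 4.9, 104.1]
orientation: [0.0, 0.68, 0.733, -0.0]
ft_force: [-3.2, -0.1, 12.1]
gripper_width: 13.6
finger_force: 58.5
```

Request:
arm_command(increments="0 0 0 0 0 -0.15 -1; 0 0 0 0 0 -0.3 -1; 0 0 0 0.2 -0.1 -0.3 -1; 0 0 0 0.4 -0.2 -0.3 -1; 0 0 0 0.6 -0.3 -0.3 -1; 0 0 0 0.8 -0.35 -0.3 -1; 0 0 0 1 -0.35 -0.3 -1; 0 0 0 1 -0.35 -0.3 -1; 0 0 0 1 -0.35 -0.3 -1; 0 0 0 1 -0.35 -0.3 -1")

```text
clock: 4.55
tcp_pos: [305.4, 294.8, 193.1]
orientation: [0.0, 0.68, 0.733, -0.001]
ft_force: [-0.3, -0.0, -2.1]
gripper_width: 13.0
finger_force: 59.7
```

Request:
arm_command(increments="0 0 0.001 0.127 -0.03 0 -1; 0 0 0.001 0.127 -0.03 0.1 -1; 0 0 0.001 0.127 -0.03 0.193 -1; 0 0 0.001 0.127 -0.03 0.193 -1; 0 0 0.001 0.127 -0.03 0.193 -1; 0 0 0.001 0.127 -0.03 0.193 -1")

```text
clock: 5.3
tcp_pos: [294.7, 333.8, 136.5]
orientation: [0.0, 0.681, 0.732, 0.001]
ft_force: [-0.4, -0.7, -1.3]
gripper_width: 13.2
finger_force: 59.4
```

Run:
```python
from h import *
import pickle
pickle.dump(cal("wrist"),open("w3.pkl","wb")); a=snap("wrist","w3"); o=get_obs(); print(o["tcp_pos"],o["orientation"]); b=snap("side","d3")
a=a[:200,240:440,::-1]; b=b[250:390,270:420,::-1]
A=cv2.resize(a,None,fx=2.5,fy=2.5,interpolation=cv2.INTER_CUBIC);B=cv2.resize(b,None,fx=2,fy=2,interpolation=cv2.INTER_CUBIC)
o=np.zeros((500,800,3),np.uint8);o[:500,:500]=A;o[:280,500:800]=B;cv2.imwrite("pics/c3.png",o)
```

```text
[294.54218904 333.89307829 136.43305887] [1.03125894e-04 6.81333175e-01 7.31972720e-01 1.01565055e-03]
```

View pics/c3.png

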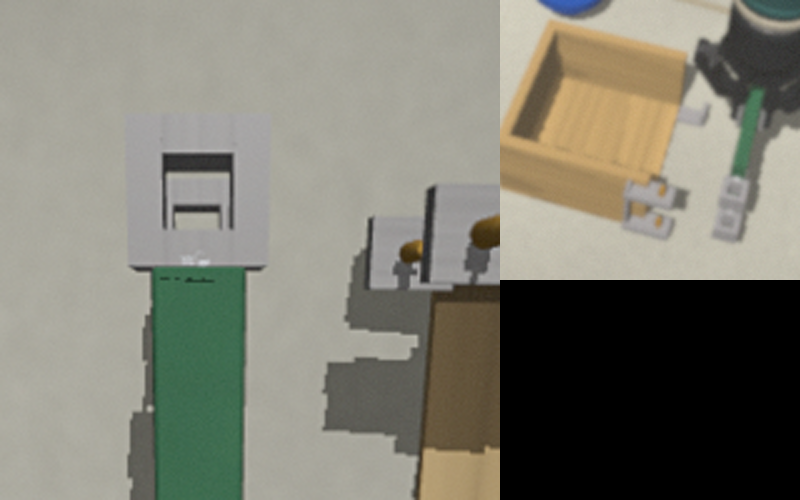

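Run:
```python
from fit import *
w=pickle.load(open("w3.pkl","rb")); h=lambda x:(x+.5)/2.5-.5
W=lambda x,y:(240+h(x),h(y))
for b in (0,5):
    hi=onz(w,W(484,237),82-b); lo=onz(w,W(410,252),22-b); so=onz(w,W(198.5,192),128-b); s2=onz(w,W(198,100+12),128-b)
    print(b,hi.round(1),lo.round(1),so.round(1),s2.round(1),"d",(hi-so)[:2].round(1),(lo-so)[:2].round(1))
c,s_=np.cos(.071),np.sin(.071)
print("pintle from box fit",458.-95*c-88*s_,343.9-95*s_+88*c)
print("socket from TCP", 294.6-88*s_,333.8+88*c)
```

```text
0 [355.4 424.1  82. ] [355.7 425.1  22. ] [289.2 421.8 128. ] [288.3 433.9 128. ] d [66.2  2.3] [66.5  3.3]
5 [357.3 424.7  77. ] [357.1 425.6  17. ] [289.2 422.5 123. ] [288.2 435.1 123. ] d [68.2  2.2] [67.9  3.1]
pintle from box fit 356.99659496738724 424.93895465649825
socket from TCP 288.35724803839065 421.57828916050835
```

Request:
arm_command(increments="0 0 0 -0.0065 0.08 0.01 -1; 0 0 0 -0.0065 0.15 0.01 -1; 0 0 0 -0.0065 0.19 0.01 -1; 0 0 0 -0.0065 0.225 0.01 -1; 0 0 0 -0.0065 0.225 0.01 -1; 0 0 0 -0.0065 0.225 0.01 -1;0 0 0 -0.0065 0.225 0.01 -1")

```text
clock: 6.28
tcp_pos: [360.4, 336.4, 132.3]
orientation: [-0.0, 0.681, 0.732, -0.0]
ft_force: [0.5, -0.4, -1.2]
gripper_width: 13.1
finger_force: 59.8
```

Run:
```python
from h import *
import pickle
pickle.dump(cal("wrist"),open("w4.pkl","wb")); a=snap("wrist","w4"); o=get_obs(); print(o["tcp_pos"],o["orientation"]); b=snap("side","d4")
a=a[:200,240:440,::-1]; b=b[250:390,270:420,::-1]
A=cv2.resize(a,None,fx=2.5,fy=2.5,interpolation=cv2.INTER_CUBIC);B=cv2.resize(b,None,fx=2,fy=2,interpolation=cv2.INTER_CUBIC)
o=np.zeros((500,800,3),np.uint8);o[:500,:500]=A;o[:280,500:800]=B;cv2.imwrite("pics/c4.png",o)
```

```text
[360.52642619 336.4520319  132.35932187] [-1.25700649e-04  6.80952948e-01  7.32327103e-01 -2.83753411e-04]
```

View pics/c4.png

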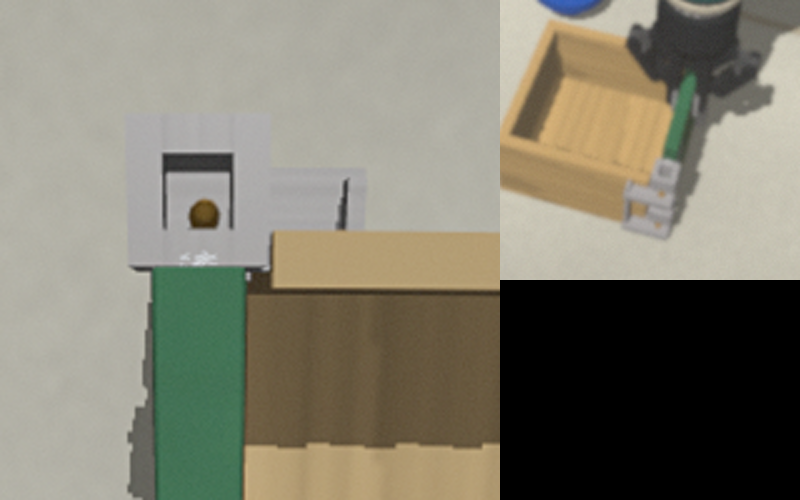

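Run:
```python
from fit import *
w=pickle.load(open("w4.pkl","rb")); h=lambda x:(x+.5)/2.5-.5
W=lambda x,y:(240+h(x),h(y))
for b in (0,5):
    so=onz(w,W(198.5,192),124-b); t=onz(w,W(204,215),97-b); print(b,so.round(1),t.round(1),(t-so)[:2].round(1))
```

```text
0 [354.8 424.3 124. ] [355.9 424.   97. ] [ 1.1 -0.3]
5 [354.7 425.  119. ] [355.9 424.6  92. ] [ 1.2 -0.4]
```

Request:
arm_command(increments="0 0 0 -0.001 0.0037 0 -1; 0 0 0 -0.001 0.0037 0.025 -1; 0 0 0 -0.001 0.0037 0.045 -1; 0 0 0 -0.001 0.0037 0.06 -1; 0 0 0 -0.001 0.0037 0.07 -1; 0 0 0 -0.001 0.0037 0.075 -1; 0 0 0 -0.001 0.0037 0.075 -1")

```text
clock: 7.25
tcp_pos: [362.3, 336.4, 109.9]
orientation: [-0.0, 0.681, 0.732, -0.0]
ft_force: [0.6, 0.3, -1.1]
gripper_width: 13.5
finger_force: 59.7
```

Request:
arm_command(increments="0 0 0 0 0 0.003 -1; 0 0 0 0 0 0.006 -1; 0 0 0 0 0 0.009 -1; 0 0 0 0 0 0.009 -1")

```text
clock: 7.75
tcp_pos: [362.5, 336.3, 107.8]
orientation: [0.0, 0.681, 0.732, 0.0]
ft_force: [-0.5, -2.0, 5.8]
gripper_width: 13.2
finger_force: 60.9
```

Request:
arm_command(increments="0 0 0 0 0 0 -0.5; 0 0 0 0 0 0 0; 0 0 0 0 0 0 0.3; 0 0 0 0 0 0 0.3; 0 0 0 0 0 -0.15 0.3; 0 0 0 0 0 -0.35 0.5; 0 0 0 0 0 -0.5 1; 0 0 0 0 0 -0.5 1; 0 0 0 0 0 -0.5 1")

```text
clock: 8.88
tcp_pos: [361.9, 336.1, 256.7]
orientation: [-0.0, 0.681, 0.732, -0.0]
ft_force: [0.1, -0.7, -0.0]
gripper_width: 85.6
finger_force: 0.0
```

Run:
```python
from h import *
import pickle
pickle.dump(cal("wrist"),open("w5.pkl","wb")); a=snap("wrist","w5"); o=get_obs(); print(o["tcp_pos"],o["orientation"]); b=snap("side","d5"); c=snap("scene","s5")
A=cv2.resize(a[:260,270:470,::-1],None,fx=2,fy=2,interpolation=cv2.INTER_CUBIC);B=cv2.resize(b[230:390,250:410,::-1],None,fx=2.4,fy=2.4,interpolation=cv2.INTER_CUBIC)
o=np.zeros((520,800,3),np.uint8);o[:,:400]=A;o[:384,400:784]=B;cv2.imwrite("pics/c5.png",o)
```

```text
[361.49080691 335.73991241 255.9935898 ] [-2.79687966e-04  6.81113334e-01  7.32176994e-01 -1.18190268e-03]
```

View pics/c5.png

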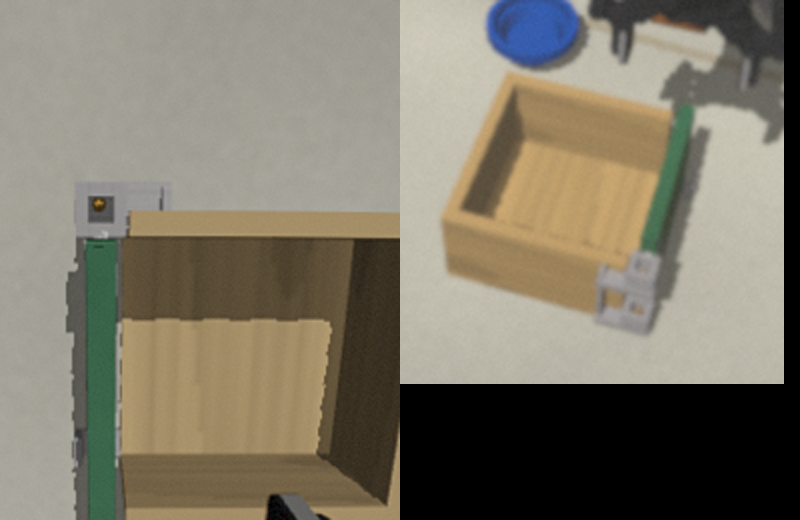

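The gate hangs shut: the pintle shows through the socket at (98,204), the leaf is parallel to the box front and its free end is behind the tab. Next, measure the tray and covers from the wrist views.

Run:
```python
from fit import *
w2=pickle.load(open("w2.pkl","rb")); A=lambda *p:np.array(p,float)
o0=[(w0,(-80,53,22),A(266,129),1),(w0,(100,53,22),A(409,128),1),(w0,(100,-53,22),A(404,212),.7),(w0,(-80,-53,22),A(270,212),1)]
o2=[(w2,(-80,53,22),A(410,143),1),(w2,(100,53,22),A(572,156),1),(w2,(100,-53,22),A(548,243),1),(w2,(-80,-53,22),A(397,237),1)]
np.set_printoptions(suppress=True)
for o in(o0,o2,o0+o2): print(*fitz(o,[620,0,0],0)); 
p,_=fitz(o0+o2,[620,0,0],0);print(fit(o0+o2,[*p[:2],0,p[2]]))
for c,f in((w0,"wrist0"),(w2,"w2")):
    im=cv2.imread(f"pics/{f}.png").astype(int); b,g,r=im[...,0],im[...,1],im[...,2]
    m=((r<110)&(r>40)&(r>1.6*g)&(r>2*b)).astype(np.uint8); n,l,st,ce=cv2.connectedComponentsWithStats(m)
    for i in range(1,n):
        if st[i,4]>80: print(f,st[i],ce[i].round(), onz(c,ce[i],50).round())
    print("grip proj",proj(c,[[p[0]+78,p[1],50]]))
print("blue",onz(w2,(471,46),44).round(1),onz(w0,(284.5,40),44).round(1),tri([ray(w2,(471,46)),ray(w0,(284.5,40))]))
print("soap",onz(w2,(440,214),29),onz(w2,(493,216),29))
```

```text
[614.40395902   9.55913941   0.00613514] [-1.5  0.1  3.1  0.4  1.1 -0.6 -0.8  0. ]
[607.00977706  10.95300786   0.02247552] [ 0.7  0.  -0.3 -2.  -1.9  0.6  0.6  0.3]
[610.15398067  10.13491084   0.01222891] [-5.3  0.1 -0.6 -0.6 -0.9 -1.2 -3.8 -0.1  4.1  0.3  2.2 -0.  -0.4  2.2
  2.8  0.4]
(array([613.09916753,   9.36230126,  -5.77948707,   0.0158395 ]), array([-2.1,  0.8,  0.2, -0.4, -0.2, -1.9, -0.6, -0.6,  4.7,  1.1, -0.1,
       -0.1, -1.7,  0.7,  4. , -0.5]))
wrist0 [376 164  40  16 388] [397. 172.] [691.  14.  50.]
grip proj [[393.91440867 175.40600698]]
w2 [524 192  69  25 536] [566. 205.] [690.  15.  50.]
grip proj [[562.73627766 209.53596306]]
blue [560.1 153.1  44. ] [563.9 155.   44. ] (array([563.23991665, 155.76918949,  37.52263204]), [np.float64(0.833158097527854), np.float64(0.8331580975278539)])
soap [568.32948026 -10.4149206   29.        ] [628.66627119  -8.35839005  29.        ]
```

Request:
arm_command(increments="0 0 -0.06 -0.1 0.1 0 1; 0 0 -0.12 -0.2 0.2 0 1; 0 0 -0.18 -0.3 0.3 0 1; 0 0 -0.24 -0.4 0.4 0 1; 0 0 -0.3 -0.5 0.5 0 1; 0 0 -0.36 -0.6 0.6 0 1; 0 0 -0.42 -0.7 0.7 0 1; 0 0 -0.482 -0.8 0.8 0 1; 0 0 -0.482 -0.8 0.8 0 1; 0 0 -0.482 -0.8 0.8 0 1")

```text
clock: 10.28
tcp_pos: [617.9, 114.4, 255.7]
orientation: [-0.002, -0.007, 1.0, 0.0]
ft_force: [-0.4, -0.3, -0.9]
gripper_width: 85.7
finger_force: 0.0
```

Request:
arm_command(increments="0 0 0 -0.12 -0.17 0 1; 0 0 0 -0.24 -0.34 0.1 1; 0 0 0 -0.24 -0.34 0.25 1; 0 0 0 -0.24 -0.34 0.333 1; 0 0 0 -0.24 -0.34 0.333 1; 0 0 0 -0.24 -0.34 0.333 1")

```text
clock: 11.02
tcp_pos: [692.8, 14.4, 158.4]
orientation: [0.001, -0.008, 1.0, 0.0]
ft_force: [-0.4, 0.1, 0.6]
gripper_width: 85.2
finger_force: 0.0
```

Run:
```python
from fit import *
c=cal("wrist"); im=snap("wrist","w6").astype(int); print(get_obs()["tcp_pos"])
r,g,b=im[...,0],im[...,1],im[...,2]
m=((r<110)&(r>40)&(r>1.6*g)&(r>2*b)).astype(np.uint8); n,l,st,ce=cv2.connectedComponentsWithStats(m)
for i in range(1,n):
    if st[i,4]>80:
        print(st[i],ce[i].round()); x,y,ww,hh=st[i,:4]
        for uv in((x,y),(x+ww,y),(x,y+hh),(x+ww,y+hh)): print(uv,onz(c,uv,60).round(),onz(c,uv,4).round())
for n_,P in(("grip c",(691,12,60)),):print(proj(c,[P]))
m=(np.minimum(np.minimum(r,g),b)<90)
```

```text
[693.3267541   14.24174944 159.03555116]
[311 185  14  45 370] [318. 207.]
(np.int32(311), np.int32(185)) [672.   8.  60.] [684.   6.   4.]
(np.int32(325), np.int32(185)) [671.  19.  60.] [684.  20.   4.]
(np.int32(311), np.int32(230)) [709.   8.  60.] [732.   6.   4.]
(np.int32(325), np.int32(230)) [709.  19.  60.] [732.  21.   4.]
[[316.3756654  208.78012292]]
```

Request:
arm_command(increments="0 0 0 0.007 0 0.15 1; 0 0 0 0.007 0 0.28 1; 0 0 0 0.007 0 0.35 1; 0 0 0 0.007 0 0.35 1; 0 0 0 0.007 0 0.35 -1; 0 0 0 0.007 0 0.35 -1; 0 0 0 0.007 0 0.35 -1; 0 0 0 0.007 0 0.35 -1; 0 0 0 0.007 0 0.35 -1")

```text
clock: 12.2
tcp_pos: [690.9, 13.4, 52.9]
orientation: [0.0, -0.008, 1.0, -0.0]
ft_force: [-0.4, -0.5, 4.5]
gripper_width: 11.5
finger_force: 59.6
```

Request:
arm_command(increments="0 0 0 0 0 -0.08 -1; 0 0 0 0 0 -0.2 -1; 0 0 0 0 0 -0.34 -1; 0 0 0 0 0 -0.48 -1; 0 0 0 0 0.05 -0.6 -1; 0 0 0 0.04 0.16 -0.69 -1; 0 0 0 0.08 0.28 -0.69 -1; 0 0 0 0.1 0.4 -0.69 -1; 0 0 0 0.1 0.48 -0.69 -1; 0 0 0 0.1 0.5 -0.69 -1")

```text
clock: 13.45
tcp_pos: [658.1, 164.2, 258.6]
orientation: [-0.0, -0.009, 1.0, -0.0]
ft_force: [-0.3, -1.3, -3.6]
gripper_width: 11.7
finger_force: 59.0
```

Run:
```python
from fit import *
c=cal("wrist"); im=snap("wrist","w7"); o=get_obs(); print(o["tcp_pos"],o["orientation"],o["ft_force"],o["gripper_width"])
b=im.astype(int)
hsv=cv2.cvtColor(im,cv2.COLOR_RGB2HSV)
for nm,lo,hi in(("grn",(50,40,90),(85,140,255)),("crm",(18,25,150),(35,120,255))):
    m=cv2.inRange(hsv,lo,hi);n,l,st,ce=cv2.connectedComponentsWithStats(m)
    print(nm,[(st[i].tolist(),onz(c,ce[i],o["tcp_pos"][2]-53+29).round()) for i in range(1,n) if st[i,4]>300])
```

```text
[658.21786008 164.02488868 258.65872409] [-2.93923049e-04 -8.48138881e-03  9.99963989e-01 -3.11146861e-05] [ 0.2527628   0.66399981 -4.64527267] 11.716581660592748
grn [([218, 0, 90, 76, 6545], array([552., 137., 235.]))]
crm [([101, 0, 14, 37, 331], array([543.,  65., 235.])), ([428, 0, 177, 76, 6518], array([551., 241., 235.])), ([110, 76, 16, 47, 422], array([579.,  65., 235.])), ([229, 87, 81, 112, 8562], array([599., 139., 235.])), ([127, 181, 21, 82, 721], array([643.,  65., 235.])), ([409, 186, 231, 83, 1939], array([659., 289., 235.])), ([0, 251, 112, 11, 779], array([664.,  12., 235.]))]
```

View pics/w7.png

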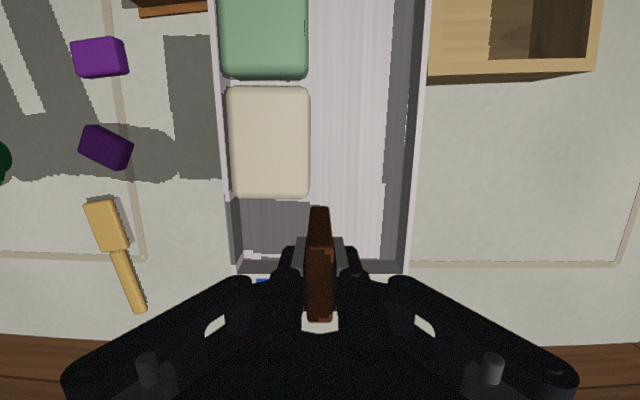

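Request:
arm_command(increments="0 0 -0.004 0.02 0.1 0 -1; 0 0 -0.008 0.04 0.22 0 -1; 0 0 -0.012 0.07 0.36 0 -1; 0 0 -0.018 0.1 0.5 0 -1; 0 0 -0.018 0.117 0.62 0.03 -1; 0 0 -0.018 0.117 0.68 0.1 -1; 0 0 -0.018 0.117 0.68 0.18 -1; 0 0 -0.018 0.117 0.68 0.25 -1; 0 0 -0.018 0.117 0.68 0.29 -1; 0 0 -0.018 0.117 0.68 0.29 -1")

```text
clock: 14.75
tcp_pos: [619.6, 365.0, 170.5]
orientation: [-0.001, -0.036, 0.999, -0.001]
ft_force: [1.0, 0.6, -3.4]
gripper_width: 11.6
finger_force: 59.1
```

Request:
arm_command(increments="0 -0.028 0 0.018 0 -0.035 -1; 0 -0.0556 0 0.039 0 -0.07 -1; 0 -0.083 0 0.064 0 -0.095 -1; 0 -0.1 0 0.08 0 -0.108 -1; 0 -0.111 0 0.092 0 -0.118 -1; 0 -0.122 0 0.105 0 -0.128 -1; 0 -0.133 0 0.118 0 -0.137 -1; 0 -0.133 0 0.118 0 -0.137 -1; 0 -0.133 0 0.118 0 -0.137 -1")

```text
clock: 15.88
tcp_pos: [585.1, 363.8, 214.1]
orientation: [0.207, -0.035, 0.978, 0.008]
ft_force: [-0.7, 0.1, -4.1]
gripper_width: 11.5
finger_force: 59.2
```

```bash
cat > sp.py <<'E'
from fit import *
import sys
im=snap("wrist",sys.argv[1]); o=get_obs(); print(o["tcp_pos"].round(1),o["orientation"].round(3),o["ft_force"].round(1))
hsv=cv2.cvtColor(im,cv2.COLOR_RGB2HSV)
for nm,lo,hi in(("grn",(50,40,60),(85,140,255)),("crm",(18,20,150),(35,120,255))):
    m=cv2.inRange(hsv,lo,hi)[:, 180:440];n,l,st,ce=cv2.connectedComponentsWithStats(m)
    print(nm,[(st[i]+[180,0,0,0,0]).tolist() for i in range(1,n) if st[i,4]>400])
E
python3 sp.py w8
```

```text
[585.2 363.8 214. ] [ 0.207 -0.035  0.978  0.008] [ 0.5 -0.1 -3.2]
grn [[222, 0, 91, 47, 3824]]
crm [[426, 0, 14, 81, 465], [227, 48, 85, 91, 6542]]
```

Request:
arm_command(increments="0 -0.01 0 0.008 0 -0.014 -1; 0 -0.02 0 0.017 0 -0.028 -1; 0 -0.033 0 0.028 0 -0.047 -1; 0 -0.033 0 0.028 0 -0.047 -1; 0 -0.033 0 0.028 0 -0.047 -1; 0 -0.033 0 0.028 0 -0.047 -1; 0 -0.033 0 0.028 0 -0.047 -1; 0 -0.033 0 0.028 0 -0.047 -1")

```text
clock: 16.92
tcp_pos: [571.4, 362.8, 222.9]
orientation: [0.258, -0.035, 0.966, 0.009]
ft_force: [1.0, -0.4, -2.7]
gripper_width: 11.3
finger_force: 59.4
```

```bash
python3 sp.py w9
```

```text
[571.3 362.8 222.8] [ 0.258 -0.035  0.966  0.009] [-0.6  0.1 -3. ]
grn []
crm [[427, 0, 13, 70, 407]]
```

Request:
arm_command(increments="0 -0.02 0 0.014 0 -0.032 -1; 0 -0.04 0 0.028 0 -0.064 -1; 0 -0.0556 0 0.038 0 -0.089 -1; 0 -0.0556 0 0.038 0 -0.089 -1; 0 -0.0556 0 0.038 0 -0.089 -1; 0 -0.0556 0 -0.03 0 -0.2 -1; 0 -0.0556 0 -0.095 0 -0.32 -1; 0 -0.0556 0 -0.095 0 -0.32 -1")

```text
clock: 17.98
tcp_pos: [550.7, 362.9, 325.5]
orientation: [0.344, -0.033, 0.938, 0.015]
ft_force: [0.5, 0.6, -3.0]
gripper_width: 10.8
finger_force: 59.5
```

```bash
python3 sp.py w10
python3 - <<'E'
from h import *
d=cal("side"); s=cal("scene"); 
for nm,c in(("side",d),("scene",s)):
    im=snap(nm,nm+"10"); hsv=cv2.cvtColor(im,cv2.COLOR_RGB2HSV)
    for k,lo,hi in(("grn",(45,35,60),(85,150,255)),("crm",(18,8,170),(35,95,255)),("dgreen",(55,150,30),(90,255,255))):
        m=cv2.inRange(hsv,lo,hi);n,l,st,ce=cv2.connectedComponentsWithStats(m)
        print(nm,k,[(st[i].tolist(),onz(c,ce[i],25).round().tolist()) for i in range(1,n) if 40<st[i,4]<3000])
E
```

```text
[549.4 361.8 322.5] [ 0.342 -0.033  0.939  0.014] [ 0.4 -0.  -3.8]
grn []
crm []
side grn [([363, 51, 23, 31, 125], [678.0, -830.0, 25.0]), ([372, 81, 17, 24, 82], [595.0, -656.0, 25.0]), ([453, 87, 37, 19, 49], [261.0, -772.0, 25.0]), ([319, 128, 15, 13, 57], [682.0, -318.0, 25.0]), ([365, 148, 12, 10, 42], [517.0, -277.0, 25.0]), ([323, 165, 24, 19, 105], [575.0, -125.0, 25.0]), ([332, 274, 44, 62, 623], [373.0, 295.0, 25.0]), ([495, 276, 27, 21, 56], [65.0, 113.0, 25.0])]
side crm [([474, 138, 24, 43, 512], [166.0, -383.0, 25.0]), ([434, 202, 55, 32, 878], [206.0, -83.0, 25.0]), ([329, 298, 30, 25, 508], [406.0, 312.0, 25.0])]
side dgreen []
scene grn [([327, 64, 37, 34, 210], [300.0, 392.0, 25.0]), ([220, 277, 41, 42, 216], [626.0, -297.0, 25.0])]
scene crm [([344, 94, 19, 15, 164], [383.0, 347.0, 25.0]), ([171, 146, 58, 19, 925], [217.0, -121.0, 25.0]), ([66, 178, 66, 59, 990], [179.0, -419.0, 25.0])]
scene dgreen [([222, 279, 38, 38, 1104], [630.0, -299.0, 25.0])]
```

Request:
arm_command(increments="0 0.05 0 0 0 0 -1; 0 0.1 0 0 0 0 -1; 0 0.15 0 0 0 0 -1; 0 0.2 0 0 0 0 -1; 0 0.222 0 0 0 0 -1; 0 0.222 0 0 0 0 -1; 0 0.222 0 0 0 0 -1")

```text
clock: 19.0
tcp_pos: [547.5, 360.8, 318.8]
orientation: [-0.001, -0.036, 0.999, -0.001]
ft_force: [-1.0, -0.5, -2.5]
gripper_width: 11.0
finger_force: 59.4
```

Request:
arm_command(increments="0 0 0.005 -0.03 -0.1 0 -1; 0 0 0.01 -0.07 -0.22 0.05 -1; 0 0 0.018 -0.12 -0.36 0.1 -1; 0 0 0.018 -0.16 -0.5 0.15 -1; 0 0 0.018 -0.19 -0.58 0.2 -1; 0 0 0.018 -0.2 -0.6 0.2 -1; 0 0 0.018 -0.2 -0.6 0.2 -1")

```text
clock: 19.88
tcp_pos: [620.6, 186.5, 260.8]
orientation: [-0.0, -0.008, 1.0, 0.0]
ft_force: [-0.8, 0.5, -2.1]
gripper_width: 11.4
finger_force: 59.4
```

Request:
arm_command(increments="0 0 0 -0.06 -0.14 0 -1; 0 0 0 -0.13 -0.32 0 -1; 0 0 0 -0.2 -0.5 0.05 -1; 0 0 0 -0.226 -0.58 0.15 -1; 0 0 0 -0.226 -0.58 0.3 -1; 0 0 0 -0.226 -0.58 0.45 -1; 0 0 0 -0.226 -0.58 0.58 -1; 0 0 0 -0.226 -0.58 0.65 -1; 0 0 0 -0.226 -0.58 0.68 -1; 0 0 0 -0.226 -0.58 0.68 -1")

```text
clock: 21.12
tcp_pos: [691.8, 13.5, 56.8]
orientation: [-0.0, -0.008, 1.0, -0.0]
ft_force: [-0.4, -0.1, -2.4]
gripper_width: 11.2
finger_force: 59.3
```

Request:
arm_command(increments="0 0 0 0 0 0.006 -1; 0 0 0 0 0 0.01 -1; 0 0 0 0 0 0.013 -1; 0 0 0 0 0 0.013 -1")

```text
clock: 21.62
tcp_pos: [691.5, 12.9, 53.0]
orientation: [-0.0, -0.008, 1.0, -0.0]
ft_force: [-1.0, -0.7, 1.7]
gripper_width: 11.7
finger_force: 59.9
```

Request:
arm_command(increments="0 0 0 0 0 0 0; 0 0 0 0 0 0 1; 0 0 0 0 0 0 1; 0 0 0 0 0 -0.15 1; 0 0 0 0 0 -0.3 1; 0 0 0 0.15 0.15 -0.5 1; 0 0 0 0.3 0.3 -0.5 1; 0 0 0 0.43 0.33 -0.5 1; 0 0 0 0.43 0.33 -0.5 1; 0 0 0 0.43 0.33 -0.5 1")

```text
clock: 22.88
tcp_pos: [561.4, 110.1, 202.8]
orientation: [0.0, -0.008, 1.0, -0.0]
ft_force: [0.1, 0.2, -0.2]
gripper_width: 85.3
finger_force: 0.0
```

```bash
cat > cov.py <<'E'
from fit import *
import sys
# covers by hue in the wrist picture: rim outline ellipse centre -> position at z (bias -6 of the wrist calibration)
def covers(f,z=44,bias=6):
    c=cal("wrist"); im=snap("wrist",f); hsv=cv2.cvtColor(im,cv2.COLOR_RGB2HSV); out={}
    for k,lo,hi in(("blue",(105,120,30),(125,255,255)),("green",(55,120,20),(80,255,255))):
        m=cv2.morphologyEx(cv2.inRange(hsv,lo,hi),cv2.MORPH_CLOSE,np.ones((7,7)))
        cs,_=cv2.findContours(m,cv2.RETR_EXTERNAL,cv2.CHAIN_APPROX_NONE)
        for q in cs:
            if cv2.contourArea(q)>1200:
                x,y,w,h=cv2.boundingRect(q)
                # circle fit on plane z using hull points
                hp=cv2.convexHull(q)[:,0].astype(float); P=np.array([onz(c,p,z-bias) for p in hp])[:,:2]
                A=np.c_[2*P,np.ones(len(P))]; s=np.linalg.lstsq(A,(P**2).sum(1),rcond=None)[0]
                print(k,(x,y,w,h),"centre",s[:2].round(1),"r",round(float(np.sqrt(s[2]+s[0]**2+s[1]**2)),1))
    o=get_obs(); print(o["tcp_pos"].round(1),o["orientation"].round(3)); return c,im
if __name__=="__main__": covers(sys.argv[1])
E
python3 cov.py w11
python3 - <<'E'
import sys
from h import *
snap("side","side11");snap("scene","scene11")
E
```

```text
blue (320, 146, 93, 91) centre [562.4 158.2] r 48.2
[562.  109.8 202.7] [ 0.    -0.008  1.    -0.   ]
```

Request:
arm_command(increments="0 0 0 0 0.014 0.12 0.05; 0 0 0 0 0.014 0.28 0.05; 0 0 0 0 0.014 0.4 0.05; 0 0 0 0 0.014 0.47 0.05; 0 0 0 0 0.014 0.486 0.05; 0 0 0 0 0.014 0.486 0.05; 0 0 0 0 0.014 0.486 -1; 0 0 0 0 0.014 0.486 -1; 0 0 0 0 0.014 0.486 -1; 0 0 0 0 0.014 0.486 -1")

```text
clock: 24.28
tcp_pos: [561.5, 114.1, 57.4]
orientation: [0.0, -0.008, 1.0, -0.0]
ft_force: [1.3, -1.9, 5.8]
gripper_width: 6.7
finger_force: 56.9
```

Request:
arm_command(increments="0 0 0 0 0 -0.1 -1; 0 0 0 0 0 -0.25 -1; 0 0 0 0 0 -0.4 -1; 0 0 0 0 -0.1 -0.5 -1; 0 0 0 0.05 -0.25 -0.5 -1; 0 0 0 0.1 -0.4 -0.5 -1; 0 0 0 0.1 -0.55 -0.5 -1; 0 0 0 0.1 -0.7 -0.5 -1; 0 0 0 0.1 -0.8 -0.5 -1; 0 0 0 0.1 -0.8 -0.5 -1")

```text
clock: 25.52
tcp_pos: [534.2, -128.1, 206.3]
orientation: [-0.001, -0.006, 1.0, -0.0]
ft_force: [-0.1, 0.4, -1.4]
gripper_width: 6.3
finger_force: 56.8
```

```bash
python3 cov.py w12
```

```text
blue (312, 165, 182, 143) centre [608.6 -33.8] r 103.5
green (130, 234, 85, 78) centre [ 635.3 -297.7] r 50.0
[ 533.9 -126.7  206.2] [-0.001 -0.007  1.     0.   ]
```

Request:
arm_command(increments="0 0 0 0.03 -0.1 0 -1; 0 0 0 0.06 -0.25 0 -1; 0 0 0 0.1 -0.4 0 -1; 0 0 0 0.123 -0.55 0 -1; 0 0 0 0.123 -0.68 0 -1; 0 0 0 0.123 -0.71 0 -1; 0 0 0 0.123 -0.71 0 -1")

```text
clock: 26.45
tcp_pos: [500.9, -338.7, 206.3]
orientation: [-0.001, -0.008, 1.0, 0.001]
ft_force: [0.7, 0.8, -0.6]
gripper_width: 6.5
finger_force: 56.9
```

```bash
cat > bas.py <<'E'
from cov import *
c,im=covers(sys.argv[1]); s=cal("scene"); sc=snap("scene",sys.argv[1]+"s")
from scipy.optimize import least_squares
# rim circle: score the edge strength along the projected rim (r 98, z 26)
th=np.linspace(0,2*np.pi,240)
def score(cc,img,p,z):
    g=cv2.GaussianBlur(cv2.cvtColor(img,cv2.COLOR_RGB2GRAY),(0,0),1.2).astype(np.float32); G=np.hypot(cv2.Sobel(g,5,1,0),cv2.Sobel(g,5,0,1))
    def f(x,y):
        uv=proj(cc,np.c_[x+98*np.cos(th),y+98*np.sin(th),np.full(240,z)]).astype(np.float32)
        return float(np.minimum(cv2.remap(G,uv[:,0].copy(),uv[:,1].copy(),cv2.INTER_LINEAR)[:,0],60).mean())
    best=max((f(x,y),x,y) for x in np.arange(p[0]-16,p[0]+17,1.) for y in np.arange(p[1]-16,p[1]+17,1.)); return best
print("wrist",score(c,im,(470,-366),20),score(c,im,(470,-366),26)); print("scene",score(s,sc,(470,-366),26))
E
python3 bas.py w13
```

```text
blue (312, 165, 182, 143) centre [ 575.5 -243.7] r 103.7
[ 500.9 -338.1  206.3] [-0.001 -0.008  1.     0.001]
wrist (36.940738677978516, np.float64(470.0), np.float64(-368.0)) (35.91948699951172, np.float64(472.0), np.float64(-371.0))
scene (45.163352966308594, np.float64(476.0), np.float64(-382.0))
```

Request:
arm_command(increments="0 0 0 0.05 -0.12 0 -1; 0 0 0 0.109 -0.243 0 -1; 0 0 0 0.109 -0.243 0.1 -1; 0 0 0 0.109 -0.243 0.25 -1; 0 0 0 0.109 -0.243 0.38 -1; 0 0 0 0.109 -0.243 0.45 -1; 0 0 0 0.109 -0.243 0.473 -1; 0 0 0 0.109 -0.243 0.473 -1")

```text
clock: 27.55
tcp_pos: [469.6, -412.4, 65.1]
orientation: [-0.001, -0.008, 1.0, 0.0]
ft_force: [-0.5, -0.2, -1.3]
gripper_width: 6.7
finger_force: 58.2
```

Request:
arm_command(increments="0 0 0 0 0 0.004 -1; 0 0 0 0 0 0.008 -1; 0 0 0 0 0 0.01 -1; 0 0 0 0 0 0.01 -1")

```text
clock: 28.05
tcp_pos: [469.2, -413.3, 62.0]
orientation: [-0.001, -0.008, 1.0, -0.0]
ft_force: [-0.5, 0.4, -0.9]
gripper_width: 6.6
finger_force: 58.2
```

Request:
arm_command(increments="0 0 0 0 0 0.003 -1; 0 0 0 0 0 0.005 -1; 0 0 0 0 0 0.005 -1")

```text
clock: 28.42
tcp_pos: [469.4, -414.0, 61.2]
orientation: [-0.0, -0.008, 1.0, -0.001]
ft_force: [-2.5, -1.3, 6.0]
gripper_width: 6.7
finger_force: 59.1
```

Request:
arm_command(increments="0 0 0 0 0 0 -0.4; 0 0 0 0 0 0 0.05; 0 0 0 0 0 0 0.05; 0 0 0 0 0 -0.15 0.05; 0 0 0 0 0 -0.3 0.05; 0 0 0 0 0 -0.45 0.2; 0 0 0 -0.18 0.08 -0.48 1; 0 0 0 -0.36 0.16 -0.48 1; 0 0 0 -0.5 0.23 -0.48 1; 0 0 0 -0.5 0.23 -0.48 1")

```text
clock: 29.68
tcp_pos: [621.2, -339.4, 203.6]
orientation: [-0.0, -0.01, 1.0, 0.0]
ft_force: [-1.1, -0.6, 0.1]
gripper_width: 85.5
finger_force: 0.0
```

```bash
python3 cov.py w14
python3 - <<'E'
from h import *
s=cal("scene"); sc=snap("scene","s14"); hsv=cv2.cvtColor(sc,cv2.COLOR_RGB2HSV)
m=cv2.inRange(hsv,(100,120,40),(128,255,255)); n,l,st,ce=cv2.connectedComponentsWithStats(m)
print([(st[i].tolist(),onz(s,ce[i],30).round().tolist()) for i in range(1,n) if st[i,4]>100])
E
```

```text
blue (234, 0, 109, 82) centre [ 465.8 -370.1] r 49.1
green (313, 160, 91, 89) centre [ 636.3 -298.4] r 48.0
[ 619.2 -340.5  203.4] [-0.001 -0.009  1.     0.   ]
[([392, 207, 29, 27, 556], [769.0, 151.0, 30.0]), ([157, 257, 24, 29, 410], [457.0, -395.0, 30.0])]
```

Request:
arm_command(increments="0 0 0 -0.055 -0.008 0.12 0.05; 0 0 0 -0.055 -0.008 0.28 0.05; 0 0 0 -0.055 -0.008 0.4 0.05; 0 0 0 -0.055 -0.008 0.47 0.05; 0 0 0 -0.055 -0.008 0.488 0.05; 0 0 0 -0.055 -0.008 0.488 0.05; 0 0 0 -0.055 -0.008 0.488 -1; 0 0 0 -0.055 -0.008 0.488 -1; 0 0 0 -0.055 -0.008 0.488 -1; 0 0 0 -0.055 -0.008 0.488 -1")

```text
clock: 31.02
tcp_pos: [635.7, -344.6, 58.9]
orientation: [0.0, -0.008, 1.0, -0.001]
ft_force: [1.8, -1.4, 4.8]
gripper_width: 7.0
finger_force: 57.1
```

Request:
arm_command(increments="0 0 0 0 0 -0.1 -1; 0 0 0 0 0 -0.25 -1; 0 0 0 0 0 -0.4 -1; 0 0 0 0 0 -0.5 -1; 0 0 0 0.08 -0.08 -0.5 -1; 0 0 0 0.18 -0.16 -0.5 -1; 0 0 0 0.27 -0.23 -0.5 -1; 0 0 0 0.3 -0.23 -0.5 -1; 0 0 0 0.3 -0.23 -0.5 -1;0 0 0 0.3 -0.23 -0.5 -1")

```text
clock: 32.28
tcp_pos: [546.7, -413.5, 207.7]
orientation: [-0.001, -0.008, 1.0, 0.0]
ft_force: [-0.0, -0.1, -1.2]
gripper_width: 6.8
finger_force: 56.9
```

Run:
```python
from cov import *
covers("w15",48)
```

```text
blue (317, 59, 100, 103) centre [ 467.5 -368.9] r 47.9
green (312, 165, 181, 142) centre [ 618.9 -320.3] r 101.4
[ 546.8 -413.6  207.8] [-0.001 -0.008  1.     0.   ]
```

Request:
arm_command(increments="0 0 0 0.1 0.003 0 -1; 0 0 0 0.2 0.003 0 -1; 0 0 0 0.259 0.003 0 -1; 0 0 0 0.259 0.003 0.1 -1; 0 0 0 0.259 0.003 0.22 -1; 0 0 0 0.259 0.003 0.33 -1; 0 0 0 0.259 0.003 0.39 -1; 0 0 0 0.259 0.003 0.413 -1; 0 0 0 0.259 0.003 0.413 -1")

```text
clock: 33.45
tcp_pos: [468.5, -415.0, 84.4]
orientation: [-0.0, -0.008, 1.0, -0.0]
ft_force: [-0.3, 1.0, -1.4]
gripper_width: 6.9
finger_force: 56.9
```

Request:
arm_command(increments="0 0 0 0 0 0.005 -1; 0 0 0 0 0 0.01 -1; 0 0 0 0 0 0.013 -1; 0 0 0 0 0 0.013 -1")

```text
clock: 33.95
tcp_pos: [468.1, -414.8, 80.3]
orientation: [-0.001, -0.008, 1.0, -0.0]
ft_force: [0.6, -0.4, -1.1]
gripper_width: 6.7
finger_force: 56.9
```

Request:
arm_command(increments="0 0 0 0 0 0.003 -1; 0 0 0 0 0 0.006 -1; 0 0 0 0 0 0.006 -1; 0 0 0 0 0 0.006 -1")

```text
clock: 34.45
tcp_pos: [468.3, -415.5, 79.0]
orientation: [-0.0, -0.008, 1.0, -0.001]
ft_force: [-1.1, -1.6, 5.2]
gripper_width: 6.5
finger_force: 57.6
```

Request:
arm_command(increments="0 0 0 0 0 0 -0.4; 0 0 0 0 0 0 0.05; 0 0 0 0 0 0 0.05; 0 0 0 0 0 -0.15 0.05; 0 0 0 0 0 -0.3 0.05; 0 0 0 0 0 -0.42 0.2; 0 0 0 -0.1 0 -0.42 1; 0 0 0 -0.25 0.1 -0.5 1; 0 0 0 -0.25 0.3 -0.5 1; 0 0 0 -0.25 0.3 -0.5 1")

```text
clock: 35.7
tcp_pos: [541.6, -319.0, 228.0]
orientation: [-0.002, -0.01, 1.0, 0.001]
ft_force: [-0.9, -1.6, -0.1]
gripper_width: 85.3
finger_force: 0.0
```

Run:
```python
from cov import *
covers("w16",64)
a=cv2.imread("pics/w16.png"); b=snap("side","d16")[:,:,::-1]; c=snap("scene","s16")[:,:,::-1]
o=np.zeros((600,800,3),np.uint8)
o[:300,:320]=cv2.resize(a[:300,:320],(320,300)); 
o[300:600,:400]=cv2.resize(b[230:380,250:450],(400,300),interpolation=cv2.INTER_CUBIC)
o[:300,320:620]=cv2.resize(c[60:160,310:410],(300,300),interpolation=cv2.INTER_CUBIC)
o[300:600,400:800]=cv2.resize(c[150:330,130:370],(400,300),interpolation=cv2.INTER_CUBIC)
cv2.imwrite("pics/f16.png",o)
```

```text
green (219, 64, 98, 100) centre [ 466.7 -371.2] r 47.9
[ 541.7 -321.4  228.1] [-0.001 -0.009  1.     0.   ]
```

View pics/f16.png

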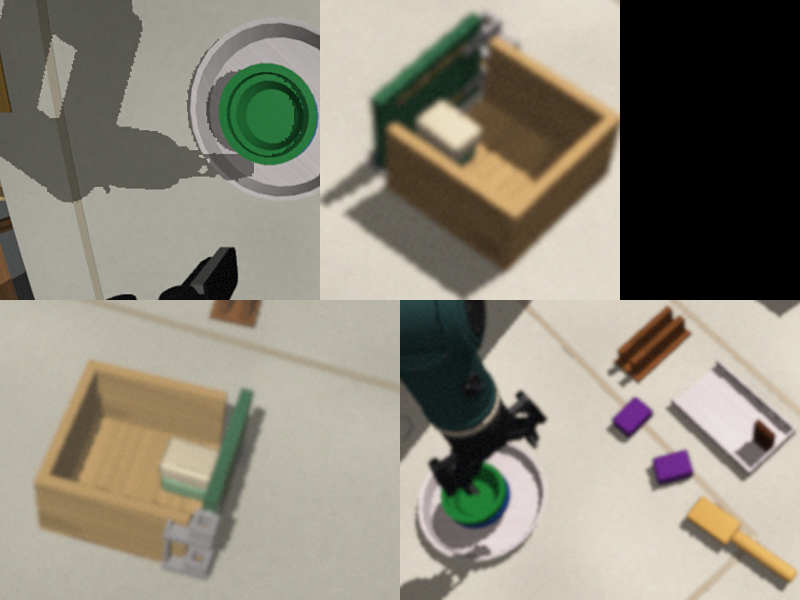

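The stack sits nested and upright in the basin, centred at (467,-371) against a basin centre of (470,-368). The cream bar lies on the green bar inside the box against the shut gate, and the empty tray is flat on the bench.

```bash
python3 -c "
from rig import sign_off; print(sign_off())"
```

```text
the job is handed in; nothing more can be done
None
```

The job is handed in, with no verdict returned: by the last pictures the gate hangs shut, both soap bars are in the box, the empty tray is flat on the bench, and the two covers are nested hollow side up in the basin.

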